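# Shift the bench gearbox from fourth to first and lock it

### The arm

A 6-joint arm with a two-finger parallel gripper is mounted at the origin on a cart in front of the work surface, level with it; the furniture and walls round the work are solid. World frame = base frame: x ahead of the robot, y to its left, z up, the work surface at z = 0. Lengths are in m, angles in rad, forces in N, time in s.
With the tool pointing down it reaches from about 0.425 to 0.95 m from the base axis. Payload 3.5 kg.
Tool frame: the origin (TCP) lies at the very end of the fingers, on their centre line; the grasp point (between the pads) lies 19 mm behind it (ctrl.grip_point_offset is the distance from the TCP to the grasp point, in m); z points along the fingers, y is the line along which they close (so a half turn about z gives the same grasp; the last joint's range is limited). The gripper opens to 85 mm and grips with 20 to 120 N. Pads are 22 mm wide; open, the fingers measure 114 mm over their backs; the gripper's body (76 mm by 85 mm) begins 54 mm behind the grasp point. The pads swing forward as they close: fully open they stand 13 mm farther back than shut.
Start: joints at [1.189, 0.286, 1.577, -0, 1.279, -0.15], TCP at [0.155, 0.657, 0.231] pointing down, gripper open.
Joint ranges: [-2.77, 2.77], [-0.9, 2.22], [0.21, 2.48], [-1.53, 4.67], [0.24, 2.81], [-2.84, 2.84]. Speed limits (rad/s): [2.79, 2.79, 3.14, 3.14, 3.14, 3.14].

### API

Orientations are given as a unit quaternion [x, y, z, w].
In Python, from plant import telemetry, vision, ctrl gives the robot as it stands.
- The arm moves only by the tool arm_command, never from a script. Its argument "series" is one flat list of numbers, 7 for each row, row after row: the shift along the tool's x, y, z in cm, then the turn, a rotation vector about the tool's x, y, z in degrees, then the closure, from 0 (fully open) to 1 (shut). A call has 1 to 10 rows; each row is the pose to reach, as a shift and turn from the pose commanded when the call began, along the tool's axes at that moment; what a row does not reach only later rows make up. A row lasts 1/12 s, in which the tool goes at most 41.7 mm and 7.16 degrees, less where a joint would pass 70% of its speed; a pose out of reach is approached as far as the arm can. A call with a gripper value outside its range is refused whole. The fingers move at their own pace and stop on an object; "force" is the grip in N (left out, the last holds). Time passes only in rows, so rows that repeat a pose let the fingers close. It gives the time, the measured TCP pose, the force, the opening and the grip force at its end, in the units of the state.
- telemetry.get_state(): the state, without advancing time (a new reading comes with each control period).
- vision.read_camera(name): name is "scene" or "top"; returns a dict with "color" (420x560x3 uint8, blue, green, red), "K" (3x3 intrinsics, pixels), "rvec" (rotation vector, rad) and "tvec" (3), from world to camera coordinates, as OpenCV has them. Camera axes: x right, y down, z forward; pixel columns grow to the right and rows downward; lengths in m; the calibration is good to about 2 mm. A picture is of the moment at which its call begins. There is no depth.
- ctrl.sign_off(): hands the job in; it is judged then, once.
The state is a dict: "time": time; "qpos": joint angles; "dq": joint speeds; "joint_efforts": joint torques, N m; "eef_pos": TCP position; "tcp_rot": TCP orientation; "contact_force": force on the tool from outside, world axes, zero at the start; "wrist_torque": the same for the moment, N m; "opening": opening from 0.0 (shut) to 1.0 (fully open); "finger_force": force on a finger pad.
Only numpy, scipy, OpenCV 4.12 (cv2) and the standard library are available. Lean on these libraries where they do the work, as an engineer would, in place of code of your own. Each camera call takes 0.05 s, during which the arm holds its last target. There are 200 camera calls.

### The job

The overhauled gearbox on the bench is locked in fourth gear. Push its lock slide fully out, push the gear lever through the H-gate into first (the far left slot, marked with one dot) until it is fully home, then push the lock slide fully in again. Only push with the fingers, from one side at a time: do not grip the lever or the slide, and leave the oil can, the spanner and the jar where they stand.

Things in the scene. Friction and masses are not known exactly. Their poses are not given: they have to be found in the camera images.
- gearbox: dark green cast gearbox fixed to the bench, 176 (x) x 206 (y) x 118 mm high, belt pulley on its right. Origin on the bench under its middle; x to its far side, y to its left, z up; its yaw varies. 'Far', 'near', 'left', 'right' mean its +x, -x, +y, -y. The dark gate plate on top, 92 x 72 mm, lies right of the middle
- gate_centre (a point): centre of the H opening, on top of the gate plate (118 mm over the bench, axes as the gearbox). Slots along x at y = +15 and -15 mm, 16 mm wide, ends centred at x = +24 and -24; the neutral channel along y through this point is 18 mm wide. The tongues between the slots have round noses (radius 7), so a lever pushed sideways near neutral finds the channel
- first_slot (a point): centre of the far left slot's end (first gear), on top of the gate plate. White dots on the plate at the slot ends: far left 1 (first), near left 2 (second), far right 3 (third), near right 4 (fourth)
- lever_knob (a point): centre of the black pear-shaped knob (38 mm wide, reaching 29 mm below and 18 mm above this point) on the gear lever. The lever pivots 60 mm below gate_centre; the knob is 150 mm from the pivot, so 90 mm over the plate when upright; the steel stem is 12 mm thick
- selector_lever (a joint): lean of the gear lever along the slots, rad: 0 neutral, positive to the far side, negative to the near side; about +0.40 fully home at the far ends, -0.40 at the near ends (knob some 59 mm from neutral). About 5 N at the knob moves it; it stays where it is left
- selector_cradle (a joint): lean of the gear lever across the slots, rad: about +0.24 in the left slots, -0.24 in the right ones (knob some 37 mm from the middle), with 0.04 of play. About 4 N at the knob moves it, only near neutral (selector_lever within about 0.05 of 0, somewhat more with the help of the round noses); it stays where it is left
- lock_slide (a joint): travel of the lock slide, m: 0 fully in (locked), 0.052 fully out; it comes out to the gearbox's left (+y). It is a steel bar 24 mm wide on the gate plate; in, it covers the neutral channel, so the lever cannot leave its slot, and it cannot go in while the lever is in neutral. About 4 N moves it; it stays where it is left
- lock_tab (a point): middle of the red-capped thumb tab bent up at the outer end of the lock slide: 25 mm wide along the gearbox's x, 7 mm thick along y, its top 12 mm over this point and 46 mm over the gate plate. It is 85 mm to the left of gate_centre when locked. The bar's guide, to the right of the tab, rises 12 mm over the plate
- oil_can: green oil can, 76 mm across and 156 mm high with a slanting brass spout, loose; origin under its middle
- wrench_13: steel combination spanner lying flat behind the gearbox, 197 mm long along its y, loose; origin under its middle
- jar_brass: glass jar of brass screws, 58 mm across and 72 mm high, loose; origin under its middle

How it is judged:
By the outcome, as a careful person would: the job done as asked, in the order asked, and still so for the second after the job is handed in, with the robot touching nothing.
It also fails if it takes over 61 s, if anything falls off the work surface, if the arm or the gripper's body presses on something with over 40 N, if the wrist force passes 120 N, or if a joint passes its speed limit or range.

## Working session

There is one attempt and no reset: what is moved stays moved. The work goes in short steps, Python scripts to look and compute and a tool call to move; the robot and the scene stay as the last step left them, time stands still between calls to the robot, and variables do not carry over. Pictures are saved under pics/ and viewed, at most 10 in all, crops included, and the job is handed in when it is done.

Besides the shell and the picture viewer there is one more tool, called after "Call:" as name(argument=value, ...) on one line, values as JSON. arm_command: Moves the arm, as the interface text tells. Its arguments: {"type":"object","properties":{"series":{"type":"array","items":{"type":"number"}},"force":{"type":"number"}},"required":["series"]}

```bash
mkdir -p pics; ls; python3 - <<'E'
from plant import telemetry, vision, ctrl
import cv2,numpy as np
s=telemetry.get_state();print({k:np.round(v,3).tolist() for k,v in s.items()})
for n in("scene","top"):
    c=vision.read_camera(n);cv2.imwrite(f"pics/{n}0.png",c["color"]);print(n,c["K"].tolist(),c["rvec"],c["tvec"])
    R=cv2.Rodrigues(np.array(c["rvec"],float))[0];print(-R.T@np.array(c["tvec"]).ravel())
E
```

```text
pics
{'time': 0.0, 'qpos': [1.189, 0.287, 1.578, -0.0, 1.279, -0.15], 'dq': [-0.0, 0.001, 0.001, 0.0, -0.0, -0.002], 'joint_efforts': [-0.001, -40.599, -29.262, -0.0, 0.006, 0.0], 'eef_pos': [0.155, 0.656, 0.23], 'tcp_rot': [0.116, 0.993, -0.001, -0.0], 'contact_force': [-0.908, 0.988, 0.149], 'wrist_torque': [-0.032, 0.012, -0.013], 'finger_force': 0.0, 'opening': 1.001}
scene [[437.10621693537337, 0.0, 270.6059025636739], [0.0, 437.10621693537337, 212.70120090467438], [0.0, 0.0, 1.0]] [ 1.15152072 -2.33766216  0.96524811] [0.10327126 0.56249266 0.60880484]
[0.02106944 0.09279452 0.82985031]
top [[474.75171277143085, 0.0, 277.693225206191], [0.0, 474.75171277143085, 206.13348868584526], [0.0, 0.0, 1.0]] [ 2.14631657 -2.0952096   0.1818403 ] [-0.3054904   0.60536299  1.10885783]
[ 0.40204274 -0.30629379  1.19745571]
```

View pics/scene0.png

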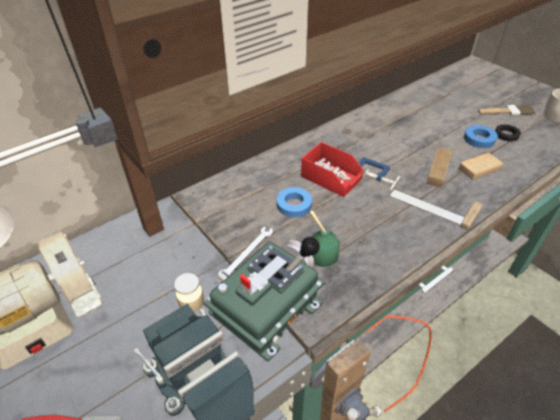

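View pics/top0.png

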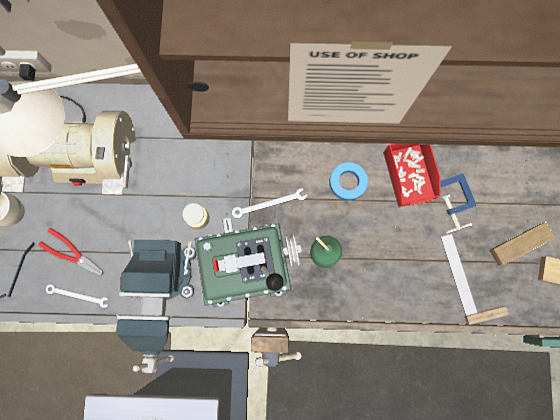

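The scene view shows the gearbox at about (265,290), the red tab at (245,281) and the knob at (310,245). The top view shows the gearbox at (243,263), the tab at (216,266), the knob at (275,282) by the near right slot, the oil can at (325,250), the jar at (195,215) and the spanner at (270,204). Next I'll measure these.

```bash
cat > h.py <<'E'
from plant import telemetry, vision, ctrl
import cv2,numpy as np
def cam(n):
    c=vision.read_camera(n);c["R"]=cv2.Rodrigues(np.array(c["rvec"],float))[0];c["t"]=np.array(c["tvec"],float).ravel();c["K"]=np.array(c["K"]);return c
def ray(c,p):
    d=c["R"].T@np.linalg.inv(c["K"])@np.array([p[0],p[1],1.]);return -c["R"].T@c["t"],d/np.linalg.norm(d)
def plane(c,p,z):
    o,d=ray(c,p);return o+d*(z-o[2])/d[2]
def two(c1,p1,c2,p2):
    o1,d1=ray(c1,p1);o2,d2=ray(c2,p2);s=np.linalg.lstsq(np.c_[d1,-d2],o2-o1,rcond=None)[0]
    a=o1+s[0]*d1;b=o2+s[1]*d2;return (a+b)/2,np.linalg.norm(a-b)
def proj(c,P):
    q=c["K"]@(c["R"]@np.array(P,float)+c["t"]);return q[:2]/q[2]
def blob(m,near=None):
    n,l,st,ce=cv2.connectedComponentsWithStats(m.astype(np.uint8));return [(st[i,4],ce[i].round(1).tolist()) for i in range(1,n) if st[i,4]>12]
E
python3 - <<'E'
from h import *
t=cam("top");s=cam("scene")
for n,c,(x,y,w,h) in(("top",t,(180,190,180,130)),("scene",s,(200,215,160,140))):
    im=c["color"];sub=im[y:y+h,x:x+w];cv2.imwrite(f"pics/{n}1.png",cv2.resize(sub,None,fx=4.2,fy=4.2,interpolation=cv2.INTER_CUBIC))
    b,g,r=[im[:,:,i].astype(int) for i in range(3)]
    M=np.zeros(b.shape,bool);M[y:y+h,x:x+w]=1
    print(n,"red",blob((r>130)&(r>2*g)&M)," black",blob((im.max(2)<35)&M)," green",blob((g>b+12)&(g>r+12)&M))
print(proj(t,[.155,.657,.231]),proj(s,[.155,.657,.231]))
E
```

```text
top red [(np.int32(39), [215.0, 265.0])]  black [(np.int32(14), [250.9, 268.3])]  green [(np.int32(23), [263.9, 226.7]), (np.int32(3237), [235.8, 266.2]), (np.int32(705), [326.2, 251.8]), (np.int32(25), [281.0, 290.8])]
scene red [(np.int32(81), [244.8, 280.9])]  black [(np.int32(88), [306.4, 250.3]), (np.int32(16), [278.3, 275.5])]  green [(np.int32(726), [326.3, 248.1]), (np.int32(1863), [261.5, 298.1]), (np.int32(42), [312.2, 290.6]), (np.int32(31), [299.7, 302.9]), (np.int32(15), [209.1, 304.0]), (np.int32(14), [309.8, 308.3]), (np.int32(30), [218.7, 311.9]), (np.int32(47), [285.3, 317.8]), (np.int32(17), [227.2, 318.8]), (np.int32(111), [247.0, 334.7]), (np.int32(51), [271.0, 332.9]), (np.int32(46), [354.3, 336.2]), (np.int32(28), [334.2, 350.6])]
[-218.74916355  410.84877111] [-597.27877736 1212.67249753]
```

View pics/top1.png

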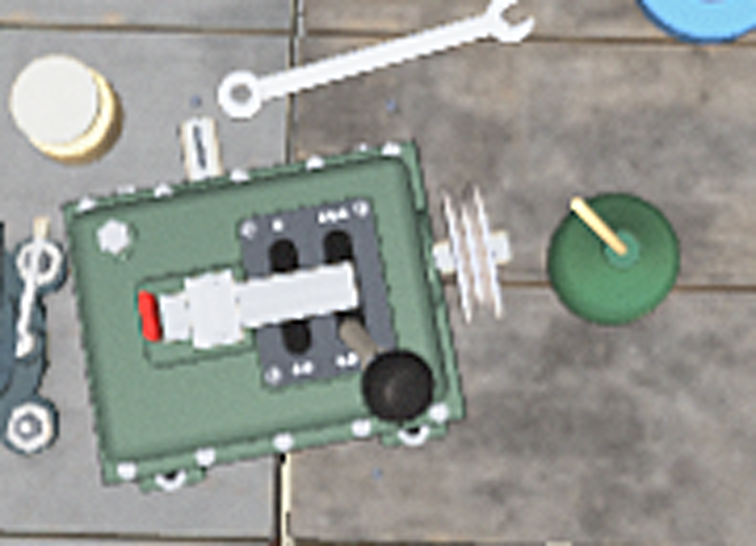

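View pics/scene1.png

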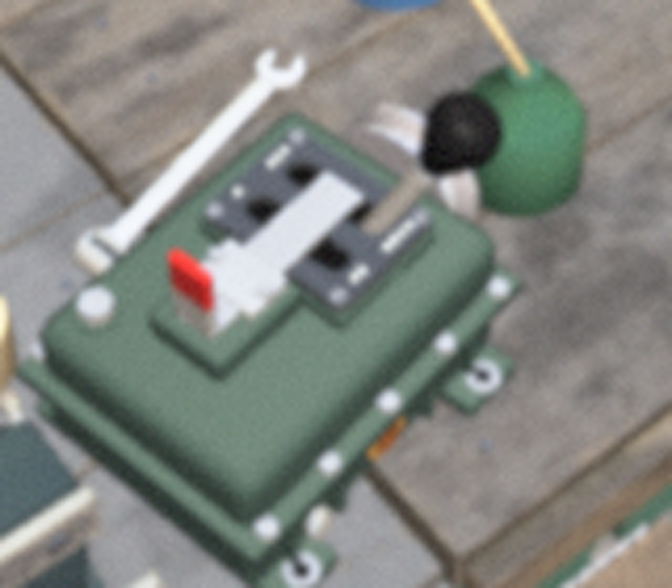

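The top crop shows the gate plate corners at about (237,222), (372,196), (398,362) and (265,388), with the knob at (398,386). The scene crop shows the red tab at (190,280) and the knob at (461,133).

```bash
cat >> h.py <<'E'
T=lambda x,y:(180+(x+.5)/4.2-.5,190+(y+.5)/4.2-.5)
S=lambda x,y:(200+(x+.5)/4.2-.5,215+(y+.5)/4.2-.5)
E
python3 - <<'E'
from h import *
t=cam("top");s=cam("scene")
P=np.array([plane(t,T(*p),.118) for p in((237,222),(372,196),(398,362),(265,388))]);print(P.round(4))
ctr=P.mean(0);print("plate",ctr)
e=lambda v:np.degrees(np.arctan2(v[1],v[0]))
print("yaws",e(P[0]-P[3]),e(P[1]-P[2]),e(P[0]-P[1])-90,e(P[3]-P[2])-90,[np.linalg.norm(P[i]-P[i-1]) for i in range(4)])
P2=np.array([plane(s,S(*p),.118) for p in((205,212),(297,127),(435,217),(342,312))]);print("scene",P2.mean(0),P2.round(3).tolist())
print("yaws",e(P2[0]-P2[3]),e(P2[1]-P2[2]),e(P2[0]-P2[1])-90,e(P2[3]-P2[2])-90)
print("knob",two(t,T(398,386),s,S(461,133)))
# white dots midpoints
D=[plane(t,T(*p),.118) for p in((278,225),(336,214),(303,369),(347,360))];print(np.round(D,4))
print("tabtop",two(t,T(149,316),s,S(190,278)), [plane(t,T(*p),.164) for p in((141,292),(152,340),(159,340),(149,292))])
for n,c,p,z in(("can",t,T(613,259),.06),("jar",t,T(57,103),.072),("wr1",t,T(240,93),.005),("wr2",t,T(510,20),.005)):print(n,plane(c,p,z))
E
```

```text
[[ 0.5143 -0.1988  0.118 ]
 [ 0.5302 -0.2717  0.118 ]
 [ 0.4411 -0.2882  0.118 ]
 [ 0.4256 -0.2174  0.118 ]]
plate [ 0.47779327 -0.24402489  0.118     ]
yaws 11.866886903043351 10.488254196970669 12.329013321392281 12.364912847020918 [np.float64(0.09058199376813486), np.float64(0.07465397181536612), np.float64(0.09058038001106464), np.float64(0.0724749756188886)]
scene [ 0.47544841 -0.24561444  0.118     ] [[0.512, -0.202, 0.118], [0.528, -0.272, 0.118], [0.439, -0.29, 0.118], [0.423, -0.219, 0.118]]
yaws 10.565088718496856 11.520330259737495 13.31354500429886 13.065817095037346
knob (array([ 0.42618995, -0.29016509,  0.1922651 ]), np.float64(0.0011656839482838287))
[[ 0.5132 -0.2211  0.118 ]
 [ 0.5199 -0.2524  0.118 ]
 [ 0.4362 -0.2374  0.118 ]
 [ 0.4415 -0.2608  0.118 ]]
tabtop (array([ 0.45974416, -0.15927821,  0.15489625]), np.float64(0.001682206810020689)) [array([ 0.47201345, -0.15517983,  0.164     ]), array([ 0.44755447, -0.16206816,  0.164     ]), array([ 0.44764282, -0.16567473,  0.164     ]), array([ 0.47211399, -0.15932   ,  0.164     ])]
can [ 0.50429953 -0.40814302  0.06      ]
jar [ 0.58489647 -0.08819011  0.072     ]
wr1 [ 0.60453848 -0.18614092  0.005     ]
wr2 [ 0.65359466 -0.3492734   0.005     ]
```

```bash
cat >> h.py <<'E'
from scipy.spatial.transform import Rotation as Ro
G=np.array([.4766,-.2445,.118]);Y=np.radians(12)
RG=np.array([[np.cos(Y),-np.sin(Y),0],[np.sin(Y),np.cos(Y),0],[0,0,1]])
RT=np.c_[RG[:,1],RG[:,0],[0,0,-1]]   # tool x = box y, tool y = box x, z down
def loc(P): return (RG.T@(np.array(P)-G)*1000).round(1)      # mm, gate frame
def wld(L): return G+RG@np.array(L)/1000
def shift(P,s=None):
    s=s or telemetry.get_state();R=Ro.from_quat(s["tcp_rot"])
    return (R.as_matrix().T@(np.array(P)-s["eef_pos"])*100).round(2),np.degrees((R.inv()*Ro.from_matrix(RT)).as_rotvec()).round(1)
def show():
    s=telemetry.get_state();print("t",round(s["time"],2),"loc",loc(s["eef_pos"]),"F",np.round(RG.T@s["contact_force"],1),"rot err",shift(s["eef_pos"],s)[1],"open",round(s["opening"],2))
E
python3 - <<'E'
from h import *
t=cam("top");s=cam("scene")
sp=two(t,T(575,202),s,(311,212));print("spout tip",sp,loc(sp[0]))
print("grinder",[plane(t,(120,y),z).round(3).tolist() for y in(110,190) for z in(0,.2)],"vise",[plane(t,(150,y),.15).round(3).tolist() for y in(240,370)])
print("lamp",[plane(t,(60,130),z).round(3).tolist() for z in(.2,.4)])
show()
for a,r,z in((60,.58,.33),(30,.5,.33),(0,.5,.33),(-18,.49,.30)):
    a=np.radians(a);P=[r*np.cos(a),r*np.sin(a),z];print(np.round(P,3),*shift(P))
print("pre",wld([0,66,27]),*shift(wld([0,66,80])))
E
```

```text
spout tip (array([ 0.52435891, -0.3804595 ,  0.15425193]), np.float64(0.002537067964261051)) [  18.4 -142.9   36.3]
grinder [[0.874, 0.138, 0.0], [0.795, 0.064, 0.2], [0.655, 0.119, 0.0], [0.613, 0.048, 0.2]] vise [[0.512, -0.011, 0.15], [0.236, -0.031, 0.15]]
lamp [[0.746, 0.193, 0.2], [0.677, 0.093, 0.4]]
t 0.4 loc [-127.2  948.5  113.1] F [ 0.7 -0.4 -0.8] rot err [-0.   0.  64.7] open 1.0
[0.29  0.502 0.33 ] [-16.69 -11.95  -9.89] [-0.   0.  64.7]
[0.433 0.25  0.33 ] [-36.4  -33.22  -9.88] [-0.   0.  64.7]
[0.5  0.   0.33] [-48.67 -56.01  -9.87] [-0.   0.  64.7]
[ 0.466 -0.151  0.3  ] [-48.84 -71.53  -6.87] [-0.   0.  64.7]
pre [ 0.46287783 -0.17994226  0.145     ] [-49.19 -74.37   3.33] [-0.   0.  64.7]
```

Call:
arm_command(series=[-4, -2.5, -3, 0, 0, 6, 1, -8, -5, -6, 0, 0, 12, 1, -12, -8, -9, 0, 0, 18, 1, -15, -11, -10, 0, 0, 24, 1, -18, -13.5, -10, 0, 0, 30, 1, -21, -16.5, -10, 0, 0, 36, 1, -24, -19.5, -10, 0, 0, 42, 1, -27, -22.5, -10, 0, 0, 48, 1, -30, -25.5, -10, 0, 0, 54, 1, -33, -29, -10, 0, 0, 60, 1])

```text
time: 1.23
eef_pos: [0.3866, 0.3389, 0.3315]
tcp_rot: [0.599, 0.801, 0.001, 0.0]
contact_force: [0.8, 0.6, -0.4]
opening: 0.003
finger_force: 0.0
```

```bash
python3 - <<'E'
from h import *
show();print(telemetry.get_state()["eef_pos"])
for P in([.47,.1,.33],[.47,-.05,.33],wld([0,66,110]),wld([0,66,30])):print(np.round(P,3),*shift(P))
E
```

```text
t 1.23 loc [ 33.3 589.4 213.5] F [ 1.   0.5 -0.4] rot err [ 0.1 -0.   4.4] open 0.0
[0.3866253  0.33890837 0.33153226]
[0.47 0.1  0.33] [-25.27   1.24   0.15] [ 0.1 -0.   4.4]
[ 0.47 -0.05  0.33] [-39.66  -3.01   0.14] [ 0.1 -0.   4.4]
[ 0.463 -0.18   0.228] [-51.92  -7.38  10.33] [ 0.1 -0.   4.4]
[ 0.463 -0.18   0.148] [-51.93  -7.39  18.33] [ 0.1 -0.   4.4]
```

Call:
arm_command(series=[-4, 0.2, 0, 0, 0, 2, 1, -8, 0.4, 0, 0, 0, 4.4, 1, -12, 0.6, 0, 0, 0, 4.4, 1, -16, 0.8, 0, 0, 0, 4.4, 1, -20, 1, 0, 0, 0, 4.4, 1, -24, 1, 0, 0, 0, 4.4, 1, -28, 0, 0, 0, 0, 4.4, 1, -32, -1, 0, 0, 0, 4.4, 1, -36, -2, 0, 0, 0, 4.4, 1, -40, -3, 0, 0, 0, 4.4, 1])

```text
time: 2.07
eef_pos: [0.4719, -0.053, 0.3314]
tcp_rot: [0.627, 0.779, 0.0, 0.0]
contact_force: [0.7, 0.2, 0.0]
opening: 0.0
finger_force: 0.0
```

```bash
python3 - <<'E'
from h import *
show()
for L in([0,64,110],[0,64,26]):print(*shift(wld(L)))
E
```

```text
t 2.07 loc [ 35.2 188.3 213.4] F [0.7 0.1 0. ] rot err [0.1 0.  0.3] open 0.0
[-12.4   -3.6   10.34] [0.1 0.  0.3]
[-12.4   -3.61  18.74] [0.1 0.  0.3]
```

Call:
arm_command(series=[-4, -1.2, 2, 0, 0, 0.3, 1, -8, -2.4, 4, 0, 0, 0.3, 1, -11, -3.6, 6, 0, 0, 0.3, 1, -12.5, -3.6, 9, 0, 0, 0.3, 1, -12.5, -3.6, 12, 0, 0, 0.3, 1, -12.5, -3.6, 14, 0, 0, 0.3, 1, -12.5, -3.6, 16, 0, 0, 0.3, 1, -12.5, -3.6, 17.5, 0, 0, 0.3, 1, -12.5, -3.6, 18.6, 0, 0, 0.3, 1, -12.5, -3.6, 18.6, 0, 0, 0.3, 1])

```text
time: 2.9
eef_pos: [0.4622, -0.18, 0.1425]
tcp_rot: [0.629, 0.777, -0.0, -0.002]
contact_force: [-0.3, 0.6, 0.1]
opening: 0.001
finger_force: 0.0
```

```bash
python3 - <<'E'
from h import *
show();t=cam("top");s=cam("scene")
a=cv2.resize(t["color"][200:320,180:313],None,fx=3,fy=3,interpolation=cv2.INTER_CUBIC);b=cv2.resize(s["color"][220:340,200:333],None,fx=3,fy=3,interpolation=cv2.INTER_CUBIC)
cv2.imwrite("pics/c2.png",np.hstack([a,b]))
E
```

```text
t 2.9 loc [-0.6 66.1 24.5] F [-0.2  0.6  0.1] rot err [-0.2 -0.2  0. ] open 0.0
```

View pics/c2.png

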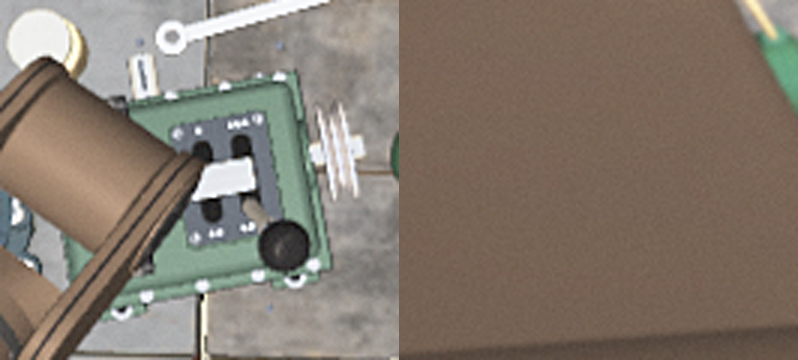

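The top half shows the knob still in the near right slot and the bar end at (255,190). The arm hides the tab. No force so far, so I'll push left (+tool x).

Call:
arm_command(series=[0.6, 0, 0, 0, 0, 0, 1, 1.2, 0, 0, 0, 0, 0, 1, 1.8, 0, 0, 0, 0, 0, 1, 2.4, 0, 0, 0, 0, 0, 1, 3, 0, 0, 0, 0, 0, 1, 3.6, 0, 0, 0, 0, 0, 1, 4.2, 0, 0, 0, 0, 0, 1, 4.6, 0, 0, 0, 0, 0, 1, 5, 0, 0, 0, 0, 0, 1, 5, 0, 0, 0, 0, 0, 1])

```text
time: 3.83
eef_pos: [0.453, -0.131, 0.1449]
tcp_rot: [0.629, 0.777, 0.0, -0.0]
contact_force: [1.5, -2.8, 0.4]
opening: 0.001
finger_force: 1.3
```

```bash
python3 - <<'E'
from h import *
show()
E
```

```text
t 3.83 loc [  0.5 115.9  26.9] F [ 0.9 -3.   0.4] rot err [-0.  -0.1  0.1] open 0.0
```

Call:
arm_command(series=[0.2, 0, 0, 0, 0, 0, 1, 0.4, 0, 0, 0, 0, 0, 1, 0.6, 0, 0, 0, 0, 0, 1, 0.7, 0, 0, 0, 0, 0, 1, 0.8, 0, 0, 0, 0, 0, 1, 0.8, 0, 0, 0, 0, 0, 1])

```text
time: 4.33
eef_pos: [0.4516, -0.1248, 0.1448]
tcp_rot: [0.629, 0.777, -0.001, 0.001]
contact_force: [3.3, -6.4, 0.4]
opening: 0.002
finger_force: 3.1
```

```bash
python3 - <<'E'
from h import *
show()
E
```

```text
t 4.33 loc [  0.5 122.3  26.8] F [ 1.9 -6.9  0.4] rot err [-0.   0.1  0. ] open 0.0
```

Call:
arm_command(series=[0.2, 0, 0, 0, 0, 0, 1, 0.3, 0, 0, 0, 0, 0, 1, 0.4, 0, 0, 0, 0, 0, 1, 0.4, 0, 0, 0, 0, 0, 1])

```text
time: 4.67
eef_pos: [0.4516, -0.1246, 0.145]
tcp_rot: [0.629, 0.778, -0.003, 0.005]
contact_force: [3.8, -17.8, -4.4]
opening: 0.001
finger_force: 9.0
```

```bash
python3 - <<'E'
from h import *
show()
E
```

```text
t 4.67 loc [  0.5 122.5  27. ] F [  0.  -18.2  -4.4] rot err [0.  0.7 0.1] open 0.0
```

It stopped at 122.5 mm with the force rising to 18 N, so the slide is fully out. Next I'll retreat and go around to the near side of the knob.

Call:
arm_command(series=[-1.2, 0, 0, 0, 0, 0, 1, -1.4, 0, -4, 0, 0, 0, 1, -1.4, 0, -8, 0, 0, 0, 1, -1.4, -1, -10.5, 0, 0, 0, 1, -4, -4, -10.5, 0, 0, 0, 1, -7, -7, -10.5, 0, 0, 0, 1, -10, -10, -10.5, 0, 0, 0, 1, -13.5, -10.3, -10.5, 0, 0, 0, 1, -16.3, -10.3, -10.5, 0, 0, 0, 1, -16.3, -10.3, -10.5, 0, 0, 0, 1])

```text
time: 5.5
eef_pos: [0.3831, -0.3036, 0.2485]
tcp_rot: [0.631, 0.776, 0.001, -0.002]
contact_force: [-0.6, 0.2, 0.7]
opening: 0.002
finger_force: 0.0
```

```bash
python3 - <<'E'
from h import *
show();print(shift(wld([-102,-37,54])))
t=cam("top");s=cam("scene")
a=cv2.resize(t["color"][200:320,180:313],None,fx=3,fy=3,interpolation=cv2.INTER_CUBIC);b=cv2.resize(s["color"][220:340,200:333],None,fx=3,fy=3,interpolation=cv2.INTER_CUBIC)
cv2.imwrite("pics/c3.png",np.hstack([a,b]))
E
```

```text
t 5.5 loc [-103.7  -38.3  130.5] F [-0.5  0.4  0.7] rot err [-0.1 -0.2 -0.2] open 0.0
(array([0.1 , 0.18, 7.65]), array([-0.1, -0.2, -0.2]))
```

View pics/c3.png

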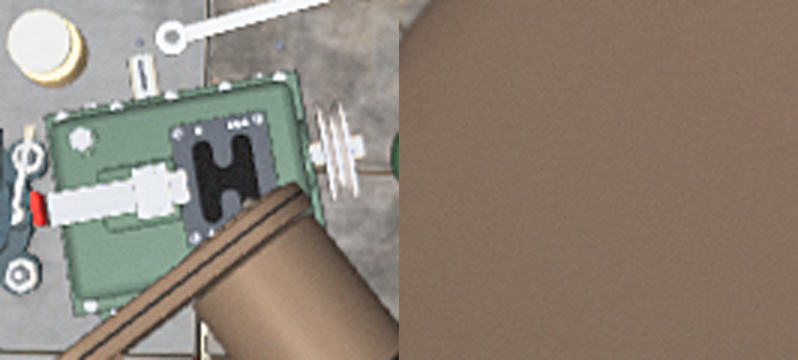

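The slide is out: the tab is at (38,208) and the bar end at (187,190), so the H channel is clear. Next, descend behind the knob and approach it.

Call:
arm_command(series=[0.1, 0, 3, 0, 0, 0, 1, 0.1, 0, 6, 0, 0, 0, 1, 0.1, 0, 7.6, 0, 0, 0, 1, 0.1, 0.2, 7.6, 0, 0, 0, 1, 0.1, 0.4, 7.6, 0, 0, 0, 1, 0.1, 0.6, 7.6, 0, 0, 0, 1, 0.1, 0.8, 7.6, 0, 0, 0, 1, 0.1, 0.8, 7.6, 0, 0, 0, 1])

```text
time: 6.27
eef_pos: [0.3928, -0.2988, 0.1759]
tcp_rot: [0.629, 0.777, -0.0, 0.002]
contact_force: [0.2, -0.6, 0.4]
opening: -0.0
finger_force: 0.0
```

```bash
python3 - <<'E'
from h import *
show()
E
```

```text
t 6.27 loc [-93.3 -35.7  57.9] F [ 0.1 -0.7  0.4] rot err [0.1 0.1 0.1] open -0.0
```

Call:
arm_command(series=[0, 0.3, 0, 0, 0, 0, 1, 0, 0.6, 0, 0, 0, 0, 1, 0, 0.9, 0, 0, 0, 0, 1, 0, 1.2, 0, 0, 0, 0, 1, 0, 1.2, 0, 0, 0, 0, 1])

```text
time: 6.68
eef_pos: [0.4027, -0.2975, 0.1758]
tcp_rot: [0.629, 0.777, -0.002, 0.0]
contact_force: [-7.2, -2.3, 5.1]
opening: 0.004
finger_force: 3.7
```

```bash
python3 - <<'E'
from h import *
show()
E
```

```text
t 6.68 loc [-83.3 -36.5  57.8] F [-7.5 -0.8  5.1] rot err [-0.2  0.2  0.1] open 0.0
```

Call:
arm_command(series=[0, 0.6, 0, 0, 0, 0, 1, 0, 1.2, 0, 0, 0, 0, 1, 0, 1.8, 0, 0, 0, 0, 1, 0, 2.4, 0, 0, 0, 0, 1, 0, 3, 0, 0, 0, 0, 1, 0, 3.6, 0, 0, 0, 0, 1, 0, 4.2, 0, 0, 0, 0, 1, 0, 4.6, 0, 0, 0, 0, 1, 0, 4.6, 0, 0, 0, 0, 1])

```text
time: 7.43
eef_pos: [0.4496, -0.2889, 0.1774]
tcp_rot: [0.629, 0.777, -0.002, 0.003]
contact_force: [-4.6, -2.7, 7.0]
opening: -0.005
finger_force: 4.1
```

```bash
python3 - <<'E'
from h import *
show()
E
```

```text
t 7.43 loc [-35.6 -37.8  59.4] F [-5.  -1.7  7. ] rot err [0.1 0.4 0. ] open -0.01
```

Call:
arm_command(series=[0, -1.5, 0, 0, 0, 0, 1, 0, -3, -2, 0, 0, 0, 1, 0, -5, -5, 0, 0, 0, 1, 0, -7.5, -8, 0, 0, 0, 1, -0.5, -8, -9, 0, 0, 0, 1, -0.5, -8, -9, 0, 0, 0, 1])

```text
time: 7.93
eef_pos: [0.3711, -0.31, 0.2677]
tcp_rot: [0.63, 0.776, -0.001, 0.004]
contact_force: [0.1, -0.2, -0.1]
opening: 0.003
finger_force: 0.0
```

```bash
cat >> h.py <<'E'
def knob_from(c,p):
    """lean (lever,cradle) such that the knob projects to p: ray meets sphere r=150 round pivot"""
    o,d=ray(c,p);pv=G-[0,0,.06];b=(o-pv)@d;k=(o-pv)@(o-pv)-.15**2;P=o+d*(-b-np.sqrt(b*b-k));return loc(P)
E
python3 - <<'E'
from h import *
show();t=cam("top")
im=t["color"][200:320,180:330]
cv2.imwrite("pics/c4.png",cv2.resize(im,None,fx=5,fy=5,interpolation=cv2.INTER_CUBIC))
print(blob(t["color"].max(2)<45)); print(knob_from(t,T(398,386)))
E
```

```text
t 7.93 loc [-116.8  -42.1  149.7] F [ 0.1 -0.2 -0.1] rot err [ 0.2  0.4 -0.1] open 0.0
[(np.int32(88), [30.1, 73.7]), (np.int32(18), [197.1, 84.8]), (np.int32(18), [196.8, 88.8]), (np.int32(13), [29.9, 247.3]), (np.int32(350), [257.3, 258.0]), (np.int32(13), [178.9, 261.7]), (np.int32(13), [170.6, 284.2]), (np.int32(17), [12.2, 287.9]), (np.int32(30), [298.6, 345.1]), (np.int32(18), [178.5, 350.0]), (np.int32(27), [245.6, 357.0]), (np.int32(16), [260.4, 371.6]), (np.int32(22), [86.6, 404.3]), (np.int32(40), [60.6, 410.4]), (np.int32(15), [246.0, 412.0])]
[-58.3 -33.9  74. ]
```

View pics/c4.png

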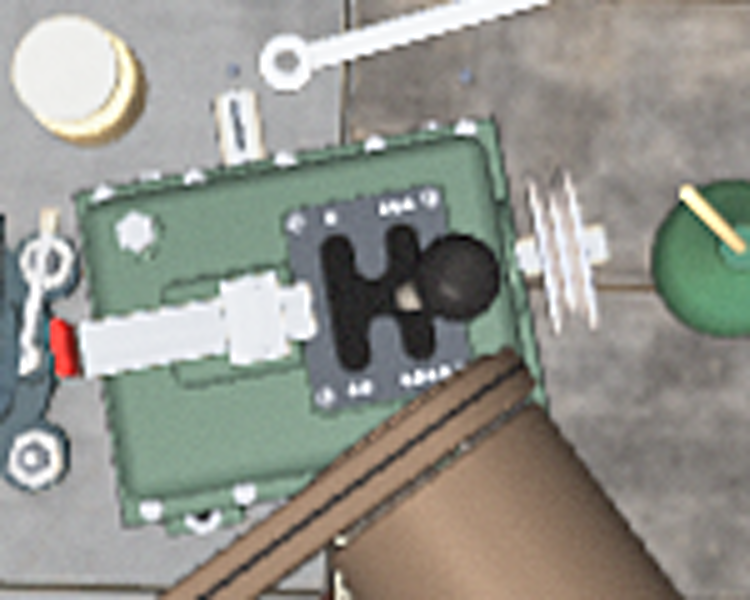

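The knob is now at crop (460,277) and its stem is about level with the channel. I'll work out the lean.

```bash
python3 - <<'E'
from h import *
t=cam("top");show()
K=knob_from(t,(271.6,255.0));print(K)
for L in([K[0],-85,150],[K[0],-85,62]):print(shift(wld(L))[0])
E
```

```text
t 8.03 loc [-116.5  -39.9  145.2] F [-0.6  0.5 -0.9] rot err [ 0. -0. -0.] open 0.0
[ -3.7 -38.3  85. ]
[-4.5  11.28 -0.48]
[-4.51 11.28  8.32]
```

Call:
arm_command(series=[-3, 2, 0, 0, 0, 0, 1, -4.8, 5, 0, 0, 0, 0, 1, -4.8, 8, 0, 0, 0, 0, 1, -4.8, 11.4, 0, 0, 0, 0, 1, -4.8, 11.4, 2, 0, 0, 0, 1, -4.8, 11.4, 5, 0, 0, 0, 1, -4.8, 11.4, 8.3, 0, 0, 0, 1, -4.3, 11.4, 8.3, 0, 0, 0, 1, -3.8, 11.4, 8.3, 0, 0, 0, 1, -3.8, 11.4, 8.3, 0, 0, 0, 1])

```text
time: 8.87
eef_pos: [0.4907, -0.32, 0.1808]
tcp_rot: [0.629, 0.778, 0.0, -0.001]
contact_force: [-0.4, -0.2, -0.2]
opening: 0.006
finger_force: 0.0
```

```bash
python3 - <<'E'
from h import *
show()
E
```

```text
t 8.87 loc [ -1.9 -76.8  62.8] F [-0.4 -0.2 -0.2] rot err [-0.  -0.1  0.1] open 0.01
```

Call:
arm_command(series=[0.5, 0, 0, 0, 0, 0, 1, 1, 0, 0, 0, 0, 0, 1, 1.5, 0, 0, 0, 0, 0, 1, 2, 0, 0, 0, 0, 0, 1, 2.5, 0, 0, 0, 0, 0, 1, 3, 0, 0, 0, 0, 0, 1, 3.5, 0, 0, 0, 0, 0, 1, 4, 0, 0, 0, 0, 0, 1])

```text
time: 9.53
eef_pos: [0.4827, -0.2828, 0.1827]
tcp_rot: [0.629, 0.777, -0.0, 0.002]
contact_force: [1.3, -4.5, 2.7]
opening: -0.002
finger_force: 2.1
```

```bash
python3 - <<'E'
from h import *
show()
E
```

```text
t 9.53 loc [ -2.  -38.8  64.7] F [ 0.4 -4.7  2.7] rot err [0.1 0.2 0. ] open -0.0
```

Call:
arm_command(series=[0.5, 0, 0, 0, 0, 0, 1, 1, 0, 0, 0, 0, 0, 1, 1.5, 0, 0, 0, 0, 0, 1, 2, 0, 0, 0, 0, 0, 1, 2.5, 0, 0, 0, 0, 0, 1, 3, 0, 0, 0, 0, 0, 1, 3.4, 0, 0, 0, 0, 0, 1, 3.8, 0, 0, 0, 0, 0, 1, 4, 0, 0, 0, 0, 0, 1, 4, 0, 0, 0, 0, 0, 1])

```text
time: 10.37
eef_pos: [0.4734, -0.2419, 0.1802]
tcp_rot: [0.629, 0.777, 0.0, -0.001]
contact_force: [1.5, -2.3, -0.4]
opening: 0.001
finger_force: 0.6
```

```bash
python3 - <<'E'
from h import *
show()
E
```

```text
t 10.37 loc [-2.6  3.2 62.2] F [ 1.  -2.6 -0.4] rot err [-0.1 -0.1  0. ] open 0.0
```

Call:
arm_command(series=[0.2, 0, 0, 0, 0, 0, 1, 0.4, 0, 0, 0, 0, 0, 1, 0.6, 0, 0, 0, 0, 0, 1, 0.6, 0, 0, 0, 0, 0, 1])

```text
time: 10.7
eef_pos: [0.4723, -0.2368, 0.1805]
tcp_rot: [0.629, 0.777, 0.0, -0.001]
contact_force: [1.0, -2.6, -2.0]
opening: 0.007
finger_force: 1.1
```

```bash
python3 - <<'E'
from h import *
show()
E
```

```text
t 10.7 loc [-2.6  8.4 62.5] F [ 0.4 -2.8 -2. ] rot err [-0.  -0.1  0. ] open 0.01
```

Call:
arm_command(series=[-1.5, 0, 0, 0, 0, 0, 1, -3, -1, -3, 0, 0, 0, 1, -3, -3, -6, 0, 0, 0, 1, -3, -6, -8, 0, 0, 0, 1, -2, -9, -8, 0, 0, 0, 1, 0, -10.5, -8, 0, 0, 0, 1, 2.8, -10.5, -8, 0, 0, 0, 1, 2.8, -10.5, -8, 0, 0, 0, 1, 2.8, -10.5, -8, 0, 0, 0, 1])

```text
time: 11.45
eef_pos: [0.364, -0.2315, 0.2615]
tcp_rot: [0.629, 0.777, 0.0, 0.0]
contact_force: [-0.3, -0.6, 0.3]
opening: -0.002
finger_force: 0.0
```

```bash
python3 - <<'E'
from h import *
show();t=cam("top")
im=t["color"][200:320,180:330]
cv2.imwrite("pics/c5.png",cv2.resize(im,None,fx=5,fy=5,interpolation=cv2.INTER_CUBIC))
E
```

```text
t 11.45 loc [-107.5   36.2  143.5] F [-0.4 -0.5  0.3] rot err [0. 0. 0.] open -0.0
```

View pics/c5.png

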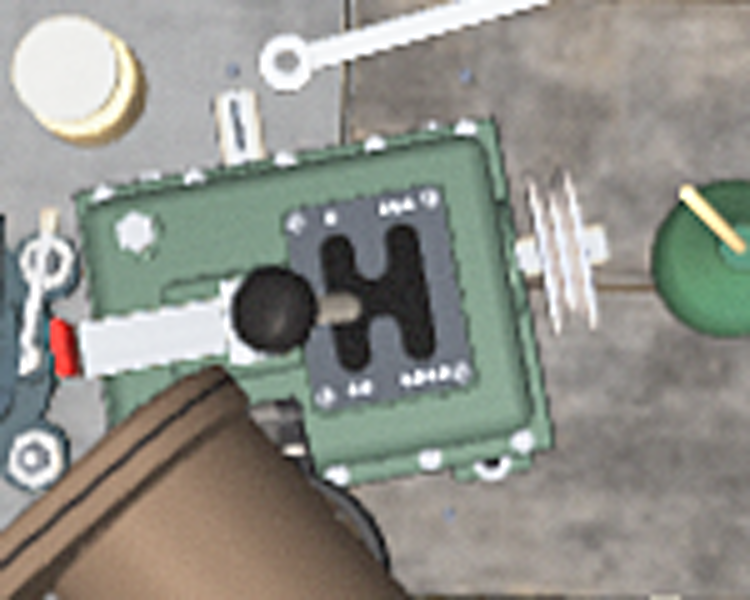

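The knob is now on the left at crop (274,310), with the stem in the left slot at neutral.

```bash
python3 - <<'E'
from h import *
t=cam("top");show()
K=knob_from(t,(234.4,261.6));print(K)
print(shift(wld([-50,K[1],60]))[0])
E
```

```text
t 11.55 loc [-107.1   35.2  143.5] F [ 0.1 -1.1  0. ] rot err [0. 0. 0.] open 0.0
[-2.8 40.6 84.4]
[0.54 5.71 8.35]
```

Call:
arm_command(series=[0.3, 2, 2, 0, 0, 0, 1, 0.3, 4.5, 5, 0, 0, 0, 1, 0.3, 5, 8.4, 0, 0, 0, 1, 0.3, 5.5, 8.4, 0, 0, 0, 1, 0.3, 6, 8.4, 0, 0, 0, 1, 0.3, 6.6, 8.4, 0, 0, 0, 1, 0.3, 7.2, 8.4, 0, 0, 0, 1, 0.3, 7.8, 8.4, 0, 0, 0, 1, 0.3, 8.4, 8.4, 0, 0, 0, 1, 0.3, 9, 8.4, 0, 0, 0, 1])

```text
time: 12.38
eef_pos: [0.452, -0.2112, 0.1796]
tcp_rot: [0.629, 0.777, -0.001, 0.001]
contact_force: [-5.6, -1.6, 3.6]
opening: -0.003
finger_force: 2.7
```

```bash
python3 - <<'E'
from h import *
show()
E
```

```text
t 12.38 loc [-17.2  37.7  61.6] F [-5.8 -0.4  3.6] rot err [-0.   0.2  0. ] open -0.0
```

Call:
arm_command(series=[0, 0.5, 0, 0, 0, 0, 1, 0, 1, 0, 0, 0, 0, 1, 0, 1.5, 0, 0, 0, 0, 1, 0, 2, 0, 0, 0, 0, 1, 0, 2.5, 0, 0, 0, 0, 1, 0, 3, 0, 0, 0, 0, 1, 0, 3.5, 0, 0, 0, 0, 1, 0, 3.9, 0, 0, 0, 0, 1, 0, 4.1, 0, 0, 0, 0, 1, 0, 4.1, 0, 0, 0, 0, 1])

```text
time: 13.22
eef_pos: [0.4909, -0.2014, 0.1756]
tcp_rot: [0.629, 0.777, -0.001, -0.001]
contact_force: [-3.8, -2.8, -1.3]
opening: 0.001
finger_force: 2.4
```

```bash
python3 - <<'E'
from h import *
show()
E
```

```text
t 13.22 loc [22.9 39.2 57.6] F [-4.3 -1.9 -1.3] rot err [-0.2 -0.1  0. ] open 0.0
```

Call:
arm_command(series=[0, 0.2, 0, 0, 0, 0, 1, 0, 0.4, 0, 0, 0, 0, 1, 0, 0.6, 0, 0, 0, 0, 1, 0, 0.7, 0, 0, 0, 0, 1, 0, 0.7, 0, 0, 0, 0, 1])

```text
time: 13.63
eef_pos: [0.4955, -0.2002, 0.1747]
tcp_rot: [0.629, 0.777, -0.003, -0.004]
contact_force: [-9.8, -4.3, -2.5]
opening: -0.006
finger_force: 5.0
```

```bash
python3 - <<'E'
from h import *
show()
E
```

```text
t 13.63 loc [27.7 39.4 56.7] F [-10.5  -2.2  -2.5] rot err [-0.5 -0.1  0.1] open -0.01
```

Call:
arm_command(series=[0, 0.2, 0, 0, 0, 0, 1, 0, 0.4, 0, 0, 0, 0, 1, 0, 0.4, 0, 0, 0, 0, 1])

```text
time: 13.88
eef_pos: [0.497, -0.2, 0.1744]
tcp_rot: [0.629, 0.778, -0.005, -0.007]
contact_force: [-17.6, -6.7, 0.8]
opening: 0.0
finger_force: 9.1
```

```bash
python3 - <<'E'
from h import *
show()
E
```

```text
t 13.88 loc [29.2 39.3 56.4] F [-18.6  -2.9   0.8] rot err [-1.  -0.2  0.1] open 0.0
```

The lever is home: motion stopped and the force rose to 18 N. Retreat and check, then estimate the vise height before going left of the tab.

Call:
arm_command(series=[0, -1.5, 0, 0, 0, 0, 1, 0, -3, -2, 0, 0, 0, 1, 0, -5, -5, 0, 0, 0, 1, 0, -8, -8, 0, 0, 0, 1, 0, -11, -9, 0, 0, 0, 1, 0, -13, -9, 0, 0, 0, 1, 0, -13, -9, 0, 0, 0, 1])

```text
time: 14.47
eef_pos: [0.3744, -0.2269, 0.2686]
tcp_rot: [0.63, 0.776, 0.0, 0.002]
contact_force: [-0.3, -0.8, -0.6]
opening: 0.0
finger_force: 0.0
```

```bash
python3 - <<'E'
from h import *
show();t=cam("top");s=cam("scene")
# vise: back jaw right-far corner, as seen in the first two pictures
print("vise",two(t,(181,241),s,(193,308)),two(t,(123,241),s,(146,327)))
a=cv2.resize(t["color"][190:320,110:300],None,fx=4.2,fy=4.2,interpolation=cv2.INTER_CUBIC)
cv2.imwrite("pics/c6.png",a)
E
```

```text
t 14.47 loc [-96.3  38.5 150.6] F [-0.4 -0.7 -0.6] rot err [ 0.2  0.2 -0.1] open 0.0
vise (array([ 0.51753597, -0.06594794,  0.08028546]), np.float64(0.0032701020949368847)) (array([0.50182272, 0.0413801 , 0.14216889]), np.float64(0.024189391996140952))
```

View pics/c6.png

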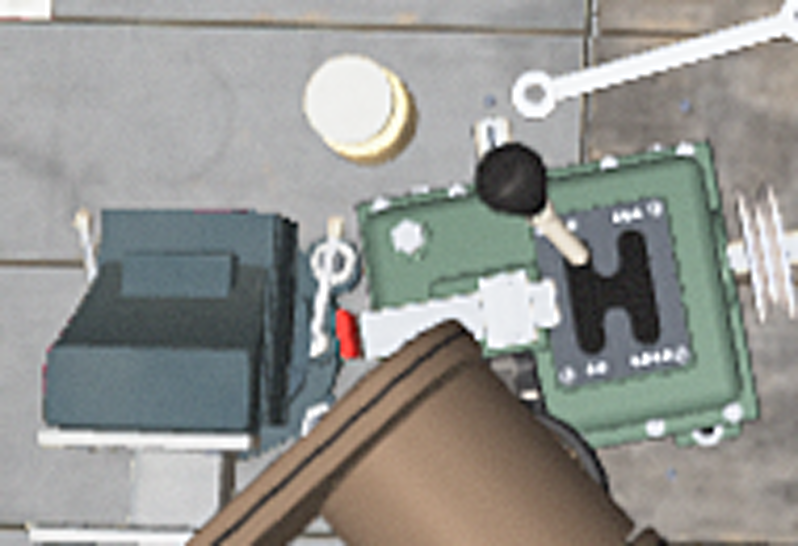

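```bash
python3 - <<'E'
from h import *
t=cam("top");s=cam("scene")
print("knob",knob_from(t,(231.5,232)))
C=lambda x,y:(110+(x+.5)/4.2-.5,190+(y+.5)/4.2-.5)
print("tab",plane(t,C(347,334),.164).round(4),loc(plane(t,C(347,334),.164)))
print("vise jaw",two(t,C(250,440),s,(222,343)),two(t,C(272,215),s,(193,308)))
for z in(.08,.12,.15,.18):print(z,loc(plane(t,C(272,215),z)),loc(plane(t,C(250,430),z)),loc(plane(t,C(325,350),z)))
print("fwd",shift(wld([-4,163,150]))[0],wld([-4,163,27]))
E
```

```text
knob [61.5 37.3 71.6]
tab [ 0.4494 -0.1109  0.164 ] [  1.1 136.4  46. ]
vise jaw (array([ 0.39215278, -0.05876686,  0.1290717 ]), np.float64(0.006540879071305022)) (array([ 0.51226045, -0.05854169,  0.09522365]), np.float64(0.01524141569334121))
0.08 [ 81.8 182.7 -38. ] [-34.  211.9 -38. ] [  1.7 164.5 -38. ]
0.12 [ 75.8 174.5   2. ] [-35.8 202.7   2. ] [ -1.4 157.    2. ]
0.15 [ 71.3 168.4  32. ] [-37.2 195.8  32. ] [ -3.8 151.4  32. ]
0.18 [ 66.8 162.3  62. ] [-38.6 188.9  62. ] [ -6.1 145.8  62. ]
fwd [12.39  9.06 -0.11] [ 0.4387978  -0.08589359  0.145     ]
```

The knob is at local (61.5, 37.3), so it is fully home in first, and the tab is at y=136 mm. The vise is lower than the finger path. Moving left of the tab and descending.

Call:
arm_command(series=[3, 2, 0, 0, 0, 0, 1, 6, 4, 0, 0, 0, 0, 1, 9, 6.5, 0, 0, 0, 0, 1, 12.2, 9.1, 0, 0, 0, 0, 1, 12.2, 9.1, 3, 0, 0, 0, 1, 12.2, 9.1, 6, 0, 0, 0, 1, 12.2, 9.1, 8, 0, 0, 0, 1, 12.2, 9.1, 9.5, 0, 0, 0, 1, 12.2, 9.1, 10.5, 0, 0, 0, 1, 12.2, 9.1, 10.5, 0, 0, 0, 1])

```text
time: 15.5
eef_pos: [0.4378, -0.0867, 0.159]
tcp_rot: [0.629, 0.778, -0.001, -0.003]
contact_force: [-0.8, -0.4, -0.6]
opening: 0.001
finger_force: 0.0
```

```bash
python3 - <<'E'
from h import *
show()
E
```

```text
t 15.5 loc [ -5.2 162.4  41. ] F [-0.9 -0.3 -0.6] rot err [-0.3 -0.2  0.1] open 0.0
```

Down 1.1 cm more, then push right; full travel puts the TCP at y ≈ 99.5 mm.

Call:
arm_command(series=[0, 0.2, 0.6, 0, 0, 0, 1, 0, 0.2, 1.1, 0, 0, 0, 1, -0.5, 0.2, 1.1, 0, 0, 0, 1, -1, 0.2, 1.1, 0, 0, 0, 1, -1.5, 0.2, 1.1, 0, 0, 0, 1, -2, 0.2, 1.1, 0, 0, 0, 1, -2.5, 0.2, 1.1, 0, 0, 0, 1, -3, 0.2, 1.1, 0, 0, 0, 1, -3.5, 0.2, 1.1, 0, 0, 0, 1, -4, 0.2, 1.1, 0, 0, 0, 1])

```text
time: 16.33
eef_pos: [0.4494, -0.1273, 0.1514]
tcp_rot: [0.629, 0.777, 0.0, 0.0]
contact_force: [-0.4, 4.5, 2.0]
opening: -0.001
finger_force: 2.2
```

```bash
python3 - <<'E'
from h import *
show()
E
```

```text
t 16.33 loc [ -2.3 120.3  33.4] F [0.6 4.5 2. ] rot err [0. 0. 0.] open -0.0
```

Call:
arm_command(series=[-0.4, 0, 0.2, 0, 0, 0, 1, -0.8, 0, 0.2, 0, 0, 0, 1, -1.2, 0, 0.2, 0, 0, 0, 1, -1.5, 0, 0.2, 0, 0, 0, 1, -1.7, 0, 0.2, 0, 0, 0, 1, -1.9, 0, 0.2, 0, 0, 0, 1, -1.9, 0, 0.2, 0, 0, 0, 1])

```text
time: 16.92
eef_pos: [0.4531, -0.1458, 0.149]
tcp_rot: [0.629, 0.777, -0.0, 0.0]
contact_force: [-0.7, 2.3, 2.0]
opening: -0.002
finger_force: 1.3
```

```bash
python3 - <<'E'
from h import *
show()
E
```

```text
t 16.92 loc [ -2.5 101.4  31. ] F [-0.2  2.4  2. ] rot err [-0.  0.  0.] open -0.0
```

Call:
arm_command(series=[-0.2, 0, 0, 0, 0, 0, 1, -0.4, 0, 0, 0, 0, 0, 1, -0.5, 0, 0, 0, 0, 0, 1, -0.6, 0, 0, 0, 0, 0, 1, -0.6, 0, 0, 0, 0, 0, 1])

```text
time: 17.33
eef_pos: [0.4535, -0.1482, 0.149]
tcp_rot: [0.63, 0.777, 0.002, -0.004]
contact_force: [-3.2, 13.3, 7.8]
opening: -0.002
finger_force: 6.8
```

```bash
python3 - <<'E'
from h import *
show()
E
```

```text
t 17.33 loc [-2.5 99.  31. ] F [-0.3 13.7  7.8] rot err [-0.1 -0.5 -0. ] open -0.0
```

Call:
arm_command(series=[-0.2, 0, 0, 0, 0, 0, 1, -0.3, 0, 0, 0, 0, 0, 1, -0.3, 0, 0, 0, 0, 0, 1])

```text
time: 17.58
eef_pos: [0.4536, -0.1483, 0.1491]
tcp_rot: [0.63, 0.777, 0.004, -0.007]
contact_force: [-5.2, 20.6, 11.8]
opening: 0.001
finger_force: 11.2
```

```bash
python3 - <<'E'
from h import *
show()
E
```

```text
t 17.58 loc [-2.6 98.9 31.1] F [-0.8 21.2 11.8] rot err [-0.1 -0.9 -0.1] open 0.0
```

At the stop, so the slide is fully in. Retreat left, then up and out of the view.

Call:
arm_command(series=[1.5, 0, 0, 0, 0, 0, 1, 2.5, 0, -2, 0, 0, 0, 1, 2.5, 0, -5, 0, 0, 0, 1, 2.5, 0, -9, 0, 0, 0, 1, 4, -1, -13, 0, 0, 0, 1, 8, -1, -15, 0, 0, 0, 1, 12, 0, -16, 0, 0, 0, 1, 16, 0, -16, 0, 0, 0, 1, 20, 1, -16, 0, 0, 0, 1, 20, 1, -16, 0, 0, 0, 1])

```text
time: 18.42
eef_pos: [0.4229, 0.0481, 0.3098]
tcp_rot: [0.626, 0.78, 0.001, 0.002]
contact_force: [-0.9, 0.2, 0.1]
opening: 0.001
finger_force: 0.0
```

```bash
python3 - <<'E'
from h import *
show();t=cam("top")
im=t["color"]
cv2.imwrite("pics/c7.png",cv2.resize(im[190:320,180:360],None,fx=4.2,fy=4.2,interpolation=cv2.INTER_CUBIC))
b,g,r=[im[:,:,i].astype(int) for i in range(3)];M=np.zeros(b.shape,bool);M[190:320,180:360]=1
R=blob((r>130)&(r>2*g)&M);print(R,[loc(plane(t,q,.164)) for _,q in R])
E
```

```text
t 18.42 loc [  8.3 297.4 191.8] F [-0.9  0.4  0.1] rot err [0.2 0.  0.4] open 0.0
[(np.int32(40), [215.6, 265.0])] [array([ 0.6, 85.2, 46. ])]
```

View pics/c7.png

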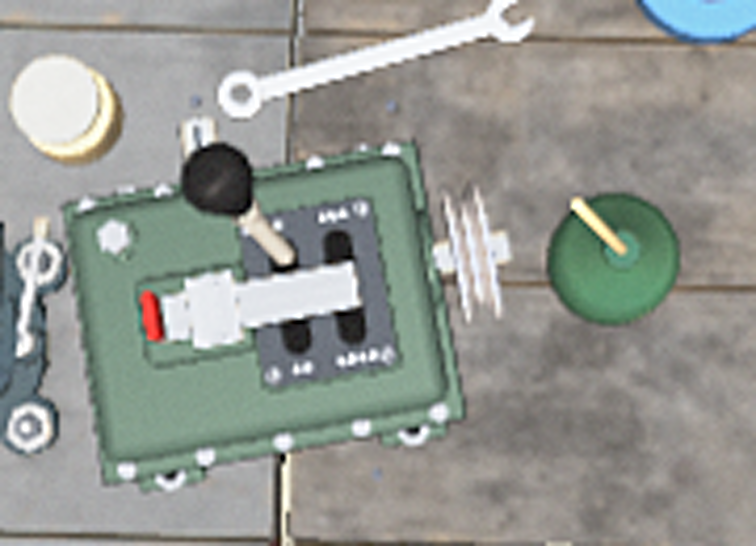

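The tab is back at crop (152,316), local y = 85.2 mm. The lever is in the far left slot with the knob at (218,179). The can, spanner and jar haven't moved.

```bash
python3 -c "
from plant import ctrl;print(ctrl.sign_off())"
```

```text
the job is handed in; nothing more can be done
None
```

The lever is fully home in first and the lock slide is pushed fully in again; the oil can, spanner and jar were not touched, and I handed the job in at about 18.5 s.

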